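# Roll down the veneer label strip

## Robot

A 7-joint arm with a two-finger parallel gripper is mounted at the origin on the work surface. World frame = base frame: x ahead of the robot, y to its left, z up, the work surface at z = 0. Lengths are in m, angles in rad, forces in N, time in s.
With the tool pointing down it reaches from about 0.4 to 0.875 m from the base axis. Payload 19.3 kg.
Tool frame: the origin (TCP) lies on the mounting face of the last link; the fingertips stand 173 mm ahead of it and the grasp point (between the pads) lies 155 mm ahead of it; z points along the fingers, y is the line along which they close (so a half turn about z gives the same grasp; the last joint's range is limited). The gripper opens to 85 mm and grips with 20 to 120 N. Pads are 22 mm wide; open, the fingers measure 114 mm over their backs; the gripper's body (76 mm by 85 mm) begins 54 mm behind the grasp point. The pads swing forward as they close: fully open they stand 13 mm farther back than shut.
Start: joints at [-1.341, 0.521, -0.036, 1.599, 0.021, 1.021, -0.113], TCP at [0.185, 0.597, 0.405] pointing down, gripper open.
Joint ranges: [-2.91, 2.91], [-0.3, 2.13], [-1.5, 1.42], [0.17, 2.43], [-1.26, 4.41], [0.16, 1.93], [-2.52, 2.52]. Speed limits (rad/s): [1.89, 1.89, 2.39, 2.39, 3.01, 3.01, 3.01].

## Interface

Orientations are given as [roll, pitch, yaw] about the fixed x, y, z axes, in that order (R = Rz(yaw) Ry(pitch) Rx(roll)).
In Python, from workcell import bot, vision gives the robot as it stands.
- The arm moves only by the shell command python3 -m creep 'ROWS' [FORCE]. ROWS is JSON, a list that holds one entry, the list of rows, each a list of 7 numbers: the opening, from -1 (shut) to 1 (fully open), then the shift along the tool's x, y, z in cm, then the turn, a rotation vector about the tool's x, y, z in rad. In form: [[[grip, tx, ty, tz, rx, ry, rz], ...]]. A call has 1 to 12 rows; each row shifts and turns the commanded pose from where the row before left it, along the tool's axes as they then stand; what a row does not reach is not made up. A row lasts 1/8 s, in which the tool goes at most 62.5 mm and 10.7 degrees, less where a joint would pass 70% of its speed; a pose out of reach is approached as far as the arm can. A call with a gripper value outside its range is refused whole. The fingers move at their own pace and stop on an object; FORCE is the grip in N (left out, the last holds). Time passes only in rows, so rows that do not move let the fingers close. It gives the time, the measured TCP pose, the force, the opening and the grip force at its end, in the units of the state.
- bot.observe(): the state, without advancing time (a new reading comes with each control period).
- vision.grab_frame(name): name is "scene" or "top"; returns a dict with "image" (420x560x3 uint8, blue, green, red), "depth" (420x560 float32, m along the optical axis (not along the pixel's ray), 0 where there is no reading), "fovy" (degrees; the focal length in pixels is half the picture's height over the tangent of half this angle, whatever the lens; pixels are square), "cx", "cy" (the principal point, pixels), "cam_to_world" (4x4, takes a point from camera to world coordinates). Camera axes: x right, y down, z forward; pixel columns grow to the right and rows downward; lengths in m; the calibration is good to about 2 mm. A picture is of the moment at which its call begins.
- bot.job_done(): hands the job in; it is judged then, once.
The state is a dict: "clock": time; "qpos": joint angles; "qd": joint speeds; "joint_efforts": joint torques, N m; "position": TCP position; "tool_rot": TCP orientation; "force": force on the tool from outside, world axes, zero at the start; "moment": the same for the moment, N m; "grip_width": finger opening in m; "finger_force": force on a finger pad.
Only numpy, scipy, OpenCV 4.12 (cv2) and the standard library are available. Lean on these libraries where they do the work, as an engineer would, in place of code of your own. Each camera call takes 0.05 s, during which the arm holds its last target. There are 200 camera calls.

## Task

Take the hand roller with the orange drum out of its blue-railed stand by its wooden handle and roll it along the pale veneer strip on the foam pad, drum square across the strip, in one pass from the end with the red dot to the plain end, pressing down firmly and steadily (about 10 N, so that the plywood visibly sinks about 10 mm into the foam, never as much as 25 N). Then put the roller back upright in its stand, handle up, and let go.

Things in the scene. Friction and masses are not known exactly. Their poses are not given: they have to be found in the camera images.
- roller: Loose 0.33 kg hand roller. Origin: lowest point of the orange drum (32 mm dia, 60 mm long, axle along y). Aluminium cross plate, z 40 to 48: wings 76 (x) by 36, yoke bar 16 by 78 (y). Light wooden paddle handle 22 thick (x), 40 wide (y), z 48 to 118: pinch across the 22 at z 92. z up; rolls along x; half-turn symmetric. (The soil tamper has a like handle but a round wooden foot: not it.)
- drum (a joint): Angle of the drum about its axle in the roller (rad, free to turn either way without end, 0 at the start): 1 rad is 16 mm of rolling.
- plate: Plywood 230 (x) by 85 by 10 mm, pale veneer strip 200 by 40 fixed on it, on a green foam pad 270 by 130 by 40 fixed at any yaw. Origin: centre of strip's top, 50 mm above table; x along the strip: red dot (22 mm) at x -84, plain end at +x; z up. Pressed anywhere it sinks level: 1 mm per N; stop at 30 mm.
- stand: Fixed stand: grey base 100 by 100 by 6 mm, two blue rails 20 wide (x), 90 long (y), tops at z 48, 50 mm apart in x. Origin: centre of underside, z up. The roller's wings rest on the rails, drum hanging between (9 mm play each way in x, ends open), roller's y along the stand's y, roller's origin 8 mm above the stand's.
Not all that is in view belongs to the job. Leave any purple or yellow look-alike of the roller alone. What is meant by the stand is not green, and is the smaller of those in its own colour.

How it is judged:
On the way, in this order (a step that is already met when the one before it is completed fails the run):
1. the drum rolls at the red-dot end of the strip, square to it within 15 degrees and within 20 mm of its centre line, pressing with over 4 N and turning faster than 6 mm/s of travel (x of roller in the frame of plate between -0.095 and -0.045 m and y of roller in the frame of plate between -0.02 and 0.02 m and contact force between roller and plate above 4 N and angle between roller's own z axis and vertical below 0.26 rad and angle between the x axis of roller and the x axis of plate, either way round below 0.26 rad and (velocity of joint drum above 0.4 rad/s or velocity of joint drum below -0.4 rad/s)), for 0.08 s.
2. the drum rolls a quarter of the way along the strip, square to it within 15 degrees and within 20 mm of its centre line, pressing with over 4 N and turning faster than 6 mm/s of travel (x of roller in the frame of plate between -0.037 and -0.015 m and y of roller in the frame of plate between -0.02 and 0.02 m and contact force between roller and plate above 4 N and angle between roller's own z axis and vertical below 0.26 rad and angle between the x axis of roller and the x axis of plate, either way round below 0.26 rad and (velocity of joint drum above 0.4 rad/s or velocity of joint drum below -0.4 rad/s)), for 0.08 s.
3. the drum rolls at the middle of the strip, square to it within 15 degrees and within 20 mm of its centre line, pressing with over 4 N and turning faster than 6 mm/s of travel (x of roller in the frame of plate between -0.011 and 0.011 m and y of roller in the frame of plate between -0.02 and 0.02 m and contact force between roller and plate above 4 N and angle between roller's own z axis and vertical below 0.26 rad and angle between the x axis of roller and the x axis of plate, either way round below 0.26 rad and (velocity of joint drum above 0.4 rad/s or velocity of joint drum below -0.4 rad/s)), for 0.08 s.
4. the drum rolls three quarters of the way along the strip, square to it within 15 degrees and within 20 mm of its centre line, pressing with over 4 N and turning faster than 6 mm/s of travel (x of roller in the frame of plate between 0.015 and 0.037 m and y of roller in the frame of plate between -0.02 and 0.02 m and contact force between roller and plate above 4 N and angle between roller's own z axis and vertical below 0.26 rad and angle between the x axis of roller and the x axis of plate, either way round below 0.26 rad and (velocity of joint drum above 0.4 rad/s or velocity of joint drum below -0.4 rad/s)), for 0.08 s.
5. the drum rolls at the plain end of the strip, square to it within 15 degrees and within 20 mm of its centre line, pressing with over 4 N and turning faster than 6 mm/s of travel (x of roller in the frame of plate between 0.045 and 0.095 m and y of roller in the frame of plate between -0.02 and 0.02 m and contact force between roller and plate above 4 N and angle between roller's own z axis and vertical below 0.26 rad and angle between the x axis of roller and the x axis of plate, either way round below 0.26 rad and (velocity of joint drum above 0.4 rad/s or velocity of joint drum below -0.4 rad/s)), for 0.08 s.
At the end, for the whole second after the job is handed in: The roller rests upright (within 7 degrees) in its stand, wings down on the rails (5 mm), within 20 mm of the stand's centre and 17 degrees of its direction, at rest and released (horizontal distance between roller and stand below 0.02 m and z of roller in the frame of stand between 0.003 and 0.013 m and angle between roller's own z axis and vertical below 0.12 rad and angle between the x axis of roller and the x axis of stand, either way round below 0.3 rad and linear speed of roller below 0.03 m/s); the robot touches nothing.
It fails at once if the roller presses on the plate with more than 25 N (contact force between roller and plate above 25 N).
It also fails if it takes over 61 s, if anything falls off the work surface, if the arm or the gripper's body presses on something with over 40 N, if the wrist force passes 120 N, or if a joint passes its speed limit or range.

## Working session

There is one attempt and no reset: what is moved stays moved. The work goes in short steps, Python scripts to look and compute and a shell command to move; the robot and the scene stay as the last step left them, time stands still between calls to the robot, and variables do not carry over. Pictures are saved under pics/ and viewed, at most 10 in all, crops included, and the job is handed in when it is done.

```bash
mkdir -p pics; ls; python3 - <<'E'
from workcell import bot, vision
import cv2,pickle
s=bot.observe();print(s)
for n in("scene","top"):
    f=vision.grab_frame(n);cv2.imwrite(f"pics/{n}0.png",f["image"]);pickle.dump(f,open(n+"0.pkl","wb"))
    print(n,f["fovy"],f["cx"],f["cy"],f["cam_to_world"].round(3).tolist())
E
```

```text
pics
{'clock': 0.0, 'qpos': array([-1.34119   ,  0.52202071, -0.03634092,  1.5999939 ,  0.02120585,
        1.02109135, -0.11281719]), 'qd': array([ 0.00016067, -0.00113044, -0.00016299,  0.00174921,  0.00040177,
        0.00117367,  0.00055975]), 'joint_efforts': array([-1.27055573e-03, -9.27117991e+01,  1.98065557e+00, -3.69928372e+01,
        1.79522258e-02,  8.31164012e-03,  2.53369294e-06]), 'position': array([0.18456017, 0.59698642, 0.40412635]), 'tool_rot': array([-3.14046727e+00,  7.83192909e-05,  2.84177374e+00]), 'force': array([-0.39983393,  0.99024982, -0.15806534]), 'moment': array([-0.04111049,  0.03398165,  0.02230129]), 'finger_force': 0.0, 'grip_width': 0.0852548800050657}
scene 55.612787388070245 281.00225411914795 210.02849657193062 [[-0.427, 0.617, -0.661, 1.155], [0.904, 0.276, -0.326, 0.283], [-0.018, -0.737, -0.675, 0.721], [0.0, 0.0, 0.0, 1.0]]
top 50.60269857689213 278.4539396531652 217.41782198404675 [[0.002, -0.988, 0.157, 0.349], [-1.0, -0.001, 0.011, -0.062], [-0.01, -0.157, -0.988, 1.183], [0.0, 0.0, 0.0, 1.0]]
```

```bash
sleep 1; ls pics
```

```text
scene0.png
top0.png
```

View pics/scene0.png

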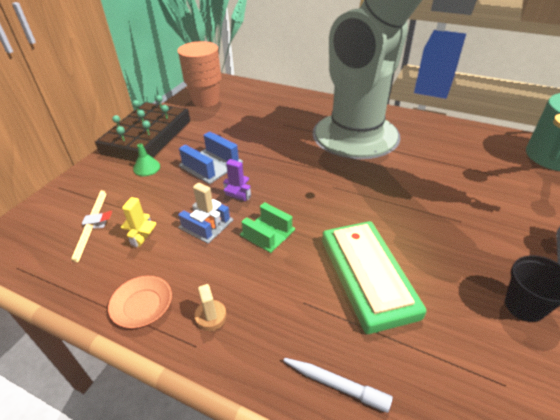

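View pics/top0.png

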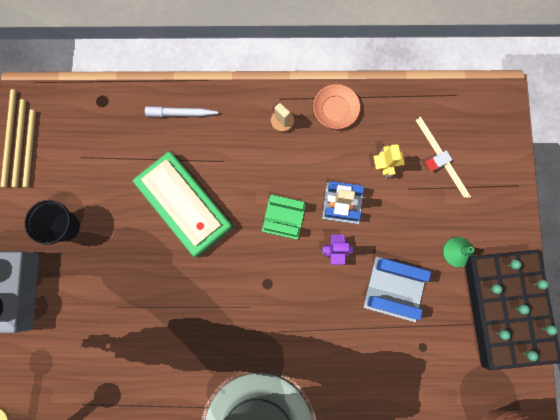

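The top view shows the small blue stand with the roller at about (343,202). The strip runs from the red dot at (200,226) up and left to about (150,170), and the larger blue stand at (397,290) is a decoy. The scene view shows the roller handle at about (203,198) and the red dot at (355,236).

```bash
cat > h.py <<'E'
import cv2,pickle,numpy as np
def cloud(f):
    H,W=f["depth"].shape; fl=H/2/np.tan(np.radians(f["fovy"]/2))
    u,v=np.meshgrid(np.arange(W),np.arange(H)); d=f["depth"]
    P=np.stack([(u-f["cx"])/fl*d,(v-f["cy"])/fl*d,d,np.ones_like(d)],-1)
    return (P@f["cam_to_world"].T)[...,:3]
def ray(f,u,v,z):
    fl=f["image"].shape[0]/2/np.tan(np.radians(f["fovy"]/2)); M=f["cam_to_world"]
    d=M[:3,:3]@[(u-f["cx"])/fl,(v-f["cy"])/fl,1]; o=M[:3,3]
    return o+d*(z-o[2])/d[2]
def hsv(f): return cv2.cvtColor(f["image"],cv2.COLOR_BGR2HSV)
def mask(f,lo,hi,box=None):
    m=cv2.inRange(hsv(f),np.array(lo),np.array(hi))
    if box: k=np.zeros_like(m); x0,y0,x1,y1=box; k[y0:y1,x0:x1]=1; m=m*k
    return m>0
def rect(p):
    c,s,a=cv2.minAreaRect((p[:,:2]*1000).astype(np.float32)); return np.round(c,1),np.round(s,1),round(a,1)
E
python3 - <<'E'
from h import *
F={n:pickle.load(open(n+"0.pkl","rb")) for n in("scene","top")}
B={"top":dict(st=(315,175,370,230),pl=(130,150,235,260)),"scene":dict(st=(175,180,236,242),pl=(318,215,425,330))}
for n,f in F.items():
    P=cloud(f); b=B[n]
    p=P[mask(f,(105,90,50),(125,255,255),b["st"])]; print(n,"blue z hist",np.histogram(p[:,2],np.arange(0,.08,.01))[0])
    t=p[abs(p[:,2]-.048)<.005]; print(" railtops",len(t),np.median(t[:,2]),rect(t))
    x0,y0,x1,y1=b["st"]; q=P[y0:y1,x0:x1].reshape(-1,3)
    for lo,hi in((.07,.15),(.118,.14)):
        t=q[(q[:,2]>lo)&(q[:,2]<hi)]; print(" high",lo,len(t),np.percentile(t[:,2],[5,50,95]).round(4),rect(t),t.mean(0).round(4))
    t=q[(q[:,2]>.052)&(q[:,2]<.06)]; print(" plate",len(t),rect(t))
    g=P[mask(f,(45,120,50),(75,255,255),b["pl"])]; g=g[abs(g[:,2]-.04)<.01]; print(" foam",np.median(g[:,2]) if len(g) else 0,rect(g))
    s=mask(f,(8,20,150),(35,140,255),b["pl"])
    t=P[s]; print(" strip",len(t),np.median(t[:,2]),rect(t))
    r=mask(f,(0,170,100),(6,255,255),b["pl"])|mask(f,(174,170,100),(180,255,255),b["pl"])
    v,u=np.nonzero(r); print(" dot",len(u),u.mean(),v.mean(),np.median(P[r],0).round(4),ray(f,u.mean(),v.mean(),.05).round(4))
    cv2.imwrite(f"pics/crop_{n}.png",cv2.resize(f["image"][y0-5:y1+5,x0-5:x1+5],None,fx=6,fy=6,interpolation=cv2.INTER_CUBIC))
a=cv2.imread("pics/crop_top.png");c=cv2.imread("pics/crop_scene.png");h=max(a.shape[0],c.shape[0])
cv2.imwrite("pics/crops.png",np.hstack([cv2.copyMakeBorder(i,0,h-i.shape[0],0,0,0) for i in(a,c)]))
E
```

```text
scene blue z hist [  0  31  29  32 223   0   0]
 railtops 202 0.04564712298338741 (array([ 578.1, -218.9]), array([91.5, 90.7]), 82.4)
 high 0.07 362 [0.0734 0.1055 0.1245] (array([ 577.3, -212.1]), array([41.2, 24.5]), 83.0) [ 0.5817 -0.2073  0.1032]
 high 0.118 113 [0.1187 0.1232 0.1253] (array([ 576.6, -211.4]), array([38.2, 22.8]), 83.0) [ 0.5781 -0.21    0.1228]
 plate 232 (array([ 537.5, -219.5]), array([156.7,  75. ]), 10.3)
 foam 0.03631713521640634 (array([663. , 283.8]), array([ 44. , 121.4]), 34.8)
 strip 6102 -0.0012415930784915874 (array([736.6, 282.5]), array([792.3, 271.7]), 19.0)
 dot 0 nan nan [nan nan nan] [nan nan nan]
top blue z hist [  6  17  34  38 303  65   0]
 railtops 354 0.047763818802007196 (array([ 575.6, -222.2]), array([90., 90.]), 81.8)
 high 0.07 222 [0.0785 0.124  0.1285] (array([ 575. , -215.1]), array([39.7, 23.5]), 81.6) [ 0.5713 -0.2132  0.1151]
 high 0.118 146 [0.1215 0.1254 0.1286] (array([ 575.1, -215.1]), array([39.2, 23. ]), 84.2) [ 0.5739 -0.2149  0.1253]
 plate 292 (array([ 574.4, -220.2]), array([86.9, 83.2]), 82.4)
 foam 0.03901328736894594 (array([570.4, 205.4]), array([267.5, 127.7]), 40.1)
 strip 2862 0.0463989537386722 (array([587.3, 128. ]), array([532.6, 297.9]), 67.8)
 dot 21 199.76190476190476 225.38095238095238 [0.5091 0.1525 0.0496] [0.5083 0.1528 0.05  ]<stdin>:16: RuntimeWarning: Mean of empty slice.
  ret = ret.dtype.type(ret / rcount)
  return _methods._mean(a, axis=axis, dtype=dtype,
  ret = um.true_divide(
```

View pics/crops.png

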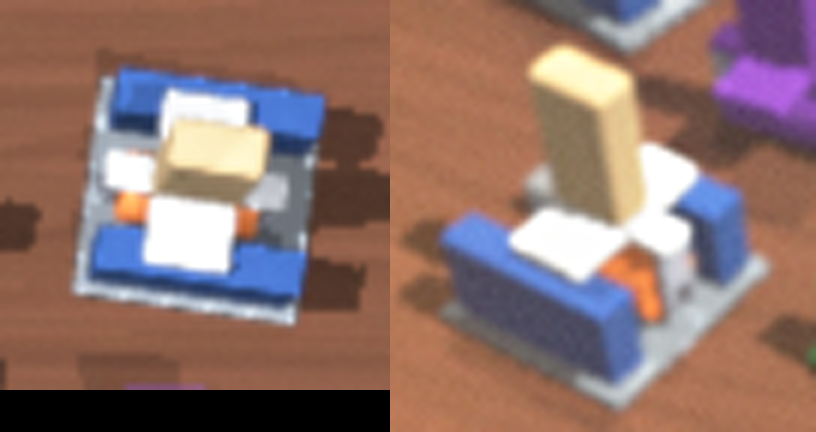

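The crops show an upright wooden handle in the small blue stand, wings on the rails, with the roller about 7 mm off-centre along the stand's y. Both views agree on this to within 2–4 mm. Next: check the plate in the second view and plan the approach.

```bash
cat >> h.py <<'E'
from scipy.spatial.transform import Rotation as R
def go(p,yaw_deg):
    from workcell import bot
    s=bot.observe(); A=R.from_euler('xyz',s["tool_rot"]); B=R.from_euler('xyz',[np.pi,0,np.radians(yaw_deg)])
    d=np.asarray(p)-s["position"]; 
    print("t",round(s["clock"],2),"pos",s["position"].round(4),"rpy",np.degrees(s["tool_rot"]).round(2),"F",s["force"].round(2),"w",s["grip_width"].round(4))
    print("shift cm now-axes",(A.inv().apply(d)*100).round(2)," goal-axes",(B.inv().apply(d)*100).round(2)," turn",(A.inv()*B).as_rotvec().round(3))
E
python3 - <<'E'
from h import *
f=pickle.load(open("scene0.pkl","rb")); P=cloud(f); b=(318,215,425,330)
g=P[mask(f,(40,90,40),(80,255,255),b)]; t=g[g[:,2]>.03]; print("foam",np.median(t[:,2]),rect(t))
im=hsv(f); r=mask(f,(0,130,80),(9,255,255),(340,226,370,246)); 
v,u=np.nonzero(r); print("dot",len(u),u.mean(),v.mean(),ray(f,u.mean(),v.mean(),.05).round(4),np.median(P[r],0).round(4), im[236,355])
for n in("scene","top"):
    q=pickle.load(open(n+"0.pkl","rb")); m=mask(q,(130,80,30),(155,255,255)); t=cloud(q)[m]; t=t[t[:,2]>.09]; print("purple",rect(t))
go([.576,-.213,.36],83)
E
```

```text
foam 0.03752470278025 (array([779.7, 273.3]), array([721.5, 210.7]), 17.8)
dot 26 355.15384615384613 235.65384615384616 [0.5075 0.1537 0.05  ] [0.5057 0.1539 0.0487] [  5 160 254]
purple (array([789.1,  45.7]), array([871.8,  39.1]), 35.5)
purple (array([ 410.7, -136.5]), array([ 34.3, 189.9]), 29.6)Traceback (most recent call last):
  File "<stdin>", line 8, in <module>
  File "h.py", line 23, in go
    print("t",round(s["clock"],2),"pos",s["position"].round(4),"rpy",np.degrees(s["tool_rot"]).round(2),"F",s["force"].round(2),"w",s["grip_width"].round(4))
                                                                                                                                    ^^^^^^^^^^^^^^^^^^^^^
AttributeError: 'float' object has no attribute 'round'
```

```bash
sed -i 's/s\["grip_width"\].round(4)/round(s["grip_width"],4),"grip",round(float(s["finger_force"]),1)/' h.py; python3 -c "
from h import *
go([.576,-.213,.36],83)"
```

```text
t 0.1 pos [0.1846 0.597  0.4042] rpy [-179.94    0.    162.82] F [0.07 0.79 0.05] w 0.0855 grip 0.0
shift cm now-axes [-61.32 -65.82   4.49]  goal-axes [-75.63  48.72   4.42]  turn [-1.000e-03  1.000e-03  1.393e+00]
```

Rotate first, then translate in two calls.

```bash
python3 -m creep '[[[0,0,0,0,0,0,0.174],[0,0,0,0,0,0,0.174],[0,0,0,0,0,0,0.174],[0,0,0,0,0,0,0.174],[0,0,0,0,0,0,0.174],[0,0,0,0,0,0,0.174],[0,0,0,0,0,0,0.174],[0,0,0,0,0,0,0.174]]]' 70
python3 -m creep '[[[0,-4,2.6,0,0,0,0],[0,-4,2.6,0,0,0,0],[0,-4,2.6,0,0,0,0],[0,-4,2.6,0,0,0,0],[0,-4,2.6,0,0,0,0],[0,-4,2.6,0,0,0,0],[0,-4,2.6,0,0,0,0],[0,-4,2.6,0,0,0,0],[0,-4,2.6,0,0,0,0],[0,-4,2.6,0,0,0,0],[0,-4,2.6,0,0,0,0],[0,-4,2.6,0,0,0,0]]]'
python3 -m creep '[[[0,-4,2.6,0,0,0,0],[0,-4,2.6,0,0,0,0],[0,-4,2.6,0,0,0,0],[0,-4,2.6,0,0,0,0],[0,-4,2.6,1,0,0,0],[0,-4,2.6,1,0,0,0],[0,-3,2,1,0,0,0],[0,0,0,0,0,0,0],[0,0,0,0,0,0,0]]]'
python3 -c "
from h import *
go([.576,-.213,.255],83)"
```

```text
clock: 1.1
position: [0.1845, 0.5971, 0.4043]
tool_rot: [-3.142, 0.001, 1.444]
force: [-0.1, -0.6, 0.2]
grip_width: 0.0429
finger_force: 0.0
clock: 2.6
position: [0.4368, 0.0815, 0.4047]
tool_rot: [-3.142, -0.0, 1.45]
force: [0.7, 0.8, -0.5]
grip_width: 0.0425
finger_force: 0.0
clock: 3.72
position: [0.5783, -0.2059, 0.3745]
tool_rot: [-3.141, -0.0, 1.45]
force: [0.4, 0.4, -1.0]
grip_width: 0.0425
finger_force: 0.0
t 3.73 pos [ 0.5783 -0.2059  0.3745] rpy [-1.7996e+02 -2.0000e-02  8.3070e+01] F [ 0.42  0.43 -0.99] w 0.0425 grip 0.0
shift cm now-axes [-0.73 -0.14 11.95]  goal-axes [-0.73 -0.14 11.95]  turn [-0.001 -0.     0.001]
```

```bash
python3 -m creep '[[[0,-0.73,-0.14,2,0,0,0],[0,0,0,2.5,0,0,0],[0,0,0,2.5,0,0,0],[0,0,0,2.5,0,0,0],[0,0,0,1.5,0,0,0],[0,0,0,0.95,0,0,0],[0,0,0,0,0,0,0],[0,0,0,0,0,0,0]]]'
python3 -m creep '[[[-1,0,0,0,0,0,0],[-1,0,0,0,0,0,0],[-1,0,0,0,0,0,0],[-1,0,0,0,0,0,0],[-1,0,0,0,0,0,0],[-1,0,0,0,0,0,0]]]' 80
python3 -c "
from h import *
go([.576,-.213,.255],83)"
```

```text
clock: 4.72
position: [0.5764, -0.2135, 0.2559]
tool_rot: [3.141, 0.0, 1.45]
force: [0.8, -0.5, 0.3]
grip_width: 0.0424
finger_force: 0.0
clock: 5.48
position: [0.5763, -0.2135, 0.2559]
tool_rot: [3.141, 0.0, 1.45]
force: [-2.0, 1.4, 6.8]
grip_width: 0.0213
finger_force: 78.0
t 5.47 pos [ 0.5763 -0.2135  0.2559] rpy [179.95   0.    83.07] F [-2.01  1.35  6.75] w 0.0213 grip 78.0
shift cm now-axes [ 0.05 -0.04  0.09]  goal-axes [ 0.05 -0.04  0.09]  turn [0.001 0.    0.001]
```

Gripped at 21.3 mm wide with 78 N. Lift and check.

```bash
python3 -m creep '[[[-1,0,0,-1,0,0,0],[-1,0,0,-1,0,0,0],[-1,0,0,-2,0,0,0],[-1,0,0,-2,0,0,0],[-1,0,0,-2,0,0,0],[-1,0,0,-2,0,0,0],[-1,0,0,-1,0,0,0],[-1,0,0,0,0,0,0],[-1,0,0,0,0,0,0]]]'
python3 - <<'E'
from h import *
from workcell import vision
f=vision.grab_frame("scene"); pickle.dump(f,open("s1.pkl","wb")); g=vision.grab_frame("top"); pickle.dump(g,open("t1.pkl","wb"))
cv2.imwrite("pics/s1.png",cv2.resize(f["image"][80:270,120:320],None,fx=3,fy=3))
go([.523,.157,.365],130.2)
E
```

```text
clock: 6.6
position: [0.5761, -0.2133, 0.3647]
tool_rot: [-3.141, -0.0, 1.45]
force: [-0.1, 0.0, -4.0]
grip_width: 0.0213
finger_force: 78.5
t 6.7 pos [ 0.5761 -0.2133  0.3645] rpy [-179.94   -0.     83.07] F [ 0.59  0.43 -3.94] w 0.0207 grip 78.5
shift cm now-axes [ 3.612e+01 -9.740e+00 -3.000e-02]  goal-axes [31.71 19.85 -0.05]  turn [-0.001 -0.001 -0.823]
```

View pics/s1.png

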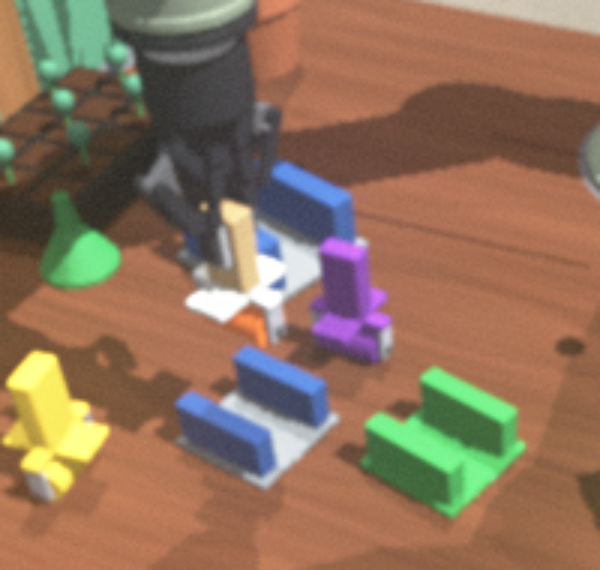

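The roller is held upright, clear of the empty stand. Re-measure the free stand and go above the red-dot end.

```bash
python3 -m creep '[[[-1,0,0,0,0,0,-0.165],[-1,0,0,0,0,0,-0.165],[-1,0,0,0,0,0,-0.165],[-1,0,0,0,0,0,-0.165],[-1,0,0,0,0,0,-0.163],[-1,4,2.27,0,0,0,0],[-1,4,2.27,0,0,0,0],[-1,4,2.27,0,0,0,0],[-1,4,2.27,0,0,0,0],[-1,4,2.27,0,0,0,0],[-1,4,2.27,0,0,0,0],[-1,4,2.27,0,0,0,0]]]'
python3 -m creep '[[[-1,4,2.27,0,0,0,0],[-1,0.3,0,0,0,0,0],[-1,0,0,0,0,0,0],[-1,0,0,0,0,0,0]]]'
python3 - <<'E'
from h import *
from workcell import vision
B={"s":(175,190,240,245),"t":(315,175,370,230)}
for n in "st":
    f=pickle.load(open(n+"1.pkl","rb")); p=cloud(f)[mask(f,(105,90,50),(125,255,255),B[n])]; t=p[abs(p[:,2]-.047)<.006]; print(n,np.median(t[:,2]),rect(t))
g=vision.grab_frame("top"); pickle.dump(g,open("t2.pkl","wb")); f=vision.grab_frame("scene")
cv2.imwrite("pics/t2.png",np.hstack([cv2.resize(g["image"][130:280,110:260],None,fx=2.6,fy=2.6),cv2.resize(f["image"][170:320,300:450],None,fx=2.6,fy=2.6)]))
go([.506,.151,.2979],130.2)
E
```

```text
clock: 8.2
position: [0.5163, 0.1043, 0.3649]
tool_rot: [-3.141, -0.0, 2.273]
force: [1.2, 0.4, -4.7]
grip_width: 0.0209
finger_force: 79.0
clock: 8.7
position: [0.5066, 0.1493, 0.3651]
tool_rot: [-3.141, 0.0, 2.271]
force: [-0.2, 0.3, -3.2]
grip_width: 0.0209
finger_force: 79.1
s 0.04549787780716036 (array([ 576.7, -219.4]), array([91.5, 91.8]), 82.8)
t nan (array([0., 0.]), array([0., 0.]), 0.0)
t 8.8 pos [0.5065 0.1496 0.3652] rpy [-1.7999e+02  1.0000e-02  1.3013e+02] F [-0.78  0.13 -3.23] w 0.0215 grip 79.1
shift cm now-axes [0.15 0.05 6.73]  goal-axes [0.15 0.05 6.73]  turn [-0.     0.    -0.001]
  return _methods._mean(a, axis=axis, dtype=dtype,
  ret = ret.dtype.type(ret / rcount)
```

View pics/t2.png

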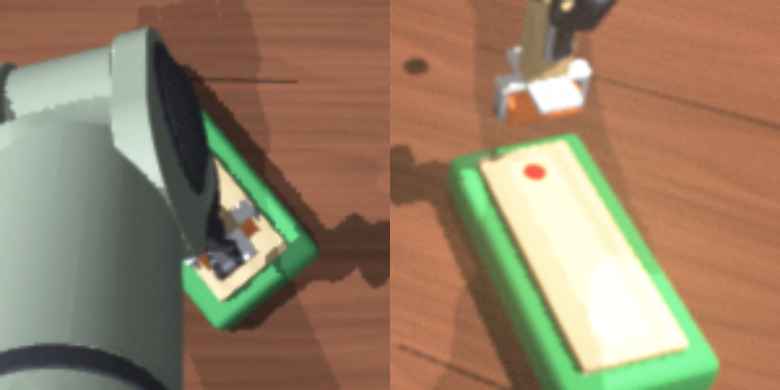

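Left (top view): the drum is over the dot end and lies across the strip. Right (scene view): the drum is square and clear of the plate. Descend to a light touch first.

```bash
python3 -m creep '[[[-1,0.15,0.05,2,0,0,0],[-1,0,0,2,0,0,0],[-1,0,0,1.5,0,0,0],[-1,0,0,0.7,0,0,0],[-1,0,0,0.3,0,0,0],[-1,0,0,0.2,0,0,0],[-1,0,0,0.2,0,0,0],[-1,0,0,0,0,0,0],[-1,0,0,0,0,0,0]]]'
python3 -c "
from h import *
go([.506,.151,.2979],130.2)"
```

```text
clock: 9.93
position: [0.5058, 0.152, 0.2964]
tool_rot: [3.141, 0.0, 2.273]
force: [1.0, -0.5, -3.1]
grip_width: 0.0207
finger_force: 79.1
t 9.93 pos [0.5058 0.152  0.2964] rpy [1.7998e+02 1.0000e-02 1.3022e+02] F [ 0.97 -0.5  -3.08] w 0.0207 grip 79.1
shift cm now-axes [-0.09 -0.05 -0.15]  goal-axes [-0.09 -0.05 -0.15]  turn [0. 0. 0.]
```

```bash
python3 -m creep '[[[-1,-0.09,0,0.2,0,0,0],[-1,0,0,0.2,0,0,0],[-1,0,0,0,0,0,0]]]'
python3 -m creep '[[[-1,0,0,0.2,0,0,0],[-1,0,0,0.2,0,0,0],[-1,0,0,0,0,0,0]]]'
```

```text
clock: 10.3
position: [0.5063, 0.1514, 0.2921]
tool_rot: [-3.142, -0.0, 2.273]
force: [-1.1, 2.9, 1.6]
grip_width: 0.0212
finger_force: 79.5
clock: 10.68
position: [0.5063, 0.1514, 0.2882]
tool_rot: [3.141, -0.0, 2.273]
force: [-2.0, 2.1, 6.6]
grip_width: 0.021
finger_force: 80.1
```

Contact force is about 10 N (6.6 plus about 3.3 weight). Roll along tool +y.

```bash
python3 -m creep '[[[-1,0,0.3,0,0,0,0],[-1,0,0.6,0,0,0,0],[-1,0,0.6,0,0,0,0],[-1,0,0.6,0,0,0,0],[-1,0,0.6,0,0,0,0]]]'
python3 -c "
from h import *
go([.571,.206,.288],130.2)"
```

```text
clock: 11.3
position: [0.5271, 0.1688, 0.2883]
tool_rot: [3.141, 0.0, 2.273]
force: [-2.1, 1.7, 5.5]
grip_width: 0.0212
finger_force: 80.3
t 11.3 pos [0.5271 0.1688 0.2883] rpy [179.99   0.   130.22] F [-2.09  1.71  5.46] w 0.0212 grip 80.3
shift cm now-axes [0.   5.75 0.03]  goal-axes [0.01 5.75 0.03]  turn [0. 0. 0.]
```

```bash
python3 -m creep '[[[-1,0,0.6,0,0,0,0],[-1,0,0.6,0,0,0,0],[-1,0,0.6,0,0,0,0],[-1,0,0.6,0,0,0,0],[-1,0,0.6,0,0,0,0],[-1,0,0.6,0,0,0,0],[-1,0,0.6,0,0,0,0],[-1,0,0.6,0,0,0,0],[-1,0,0.6,0,0,0,0],[-1,0,0.6,0,0,0,0],[-1,0,0.6,0,0,0,0],[-1,0,0.6,0,0,0,0]]]'
python3 -m creep '[[[-1,0,0.6,0,0,0,0],[-1,0,0.6,0,0,0,0],[-1,0,0.6,0,0,0,0],[-1,0,0.6,0,0,0,0],[-1,0,0.6,0,0,0,0],[-1,0,0.6,0,0,0,0],[-1,0,0.6,0,0,0,0],[-1,0,0.6,0,0,0,0],[-1,0,0.6,0,0,0,0],[-1,0,0.6,0,0,0,0],[-1,0,0.6,0,0,0,0]]]'
python3 - <<'E'
from h import *
from workcell import vision
f=vision.grab_frame("scene")
cv2.imwrite("pics/r.png",cv2.resize(f["image"][170:330,300:460],None,fx=3,fy=3))
go([.571,.206,.288],130.2)
E
```

```text
clock: 12.8
position: [0.5822, 0.2151, 0.2884]
tool_rot: [3.141, 0.0, 2.273]
force: [-1.6, -0.1, 5.5]
grip_width: 0.0211
finger_force: 80.2
clock: 14.18
position: [0.6328, 0.2575, 0.2884]
tool_rot: [3.141, 0.001, 2.272]
force: [-0.6, -0.7, 5.4]
grip_width: 0.0211
finger_force: 80.2
t 14.22 pos [0.6332 0.258  0.2884] rpy [1.7994e+02 6.0000e-02 1.3022e+02] F [ 1.49 -0.92  5.37] w 0.021 grip 80.3
shift cm now-axes [ 0.04 -8.11  0.04]  goal-axes [ 0.04 -8.11  0.04]  turn [0.001 0.001 0.   ]
```

View pics/r.png

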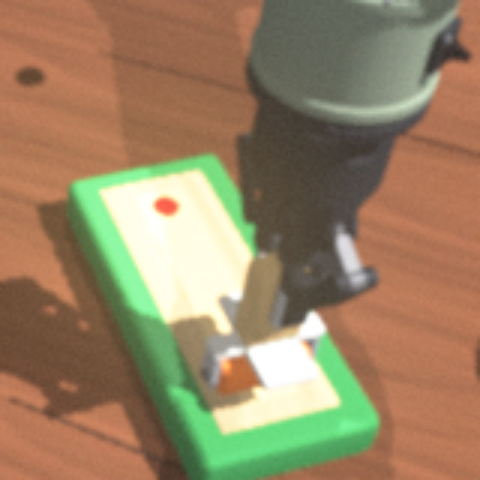

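The roller is at the plain end, centred and square, with the plywood sunk into the foam. The measured force stayed at 5.4–5.5 N throughout, so contact was about 9 N. Lift and return.

```bash
python3 -m creep '[[[-1,0,0,-0.5,0,0,0],[-1,0,0,-1,0,0,0],[-1,0,0,-2,0,0,0],[-1,0,0,-2,0,0,0],[-1,0,0,-2,0,0,0],[-1,0,0,-0.3,0,0,0.165],[-1,0,0,0,0,0,0.165],[-1,0,0,0,0,0,0.165],[-1,0,0,0,0,0,0.165],[-1,0,0,0,0,0,0.165],[-1,0,0,0,0,0,0]]]'
python3 -c "
from h import *
go([.5766,-.22,.365],83)"
```

```text
clock: 15.6
position: [0.6322, 0.2582, 0.367]
tool_rot: [3.141, -0.0, 1.449]
force: [0.2, -0.2, -3.8]
grip_width: 0.0213
finger_force: 79.1
t 15.6 pos [0.6322 0.2582 0.367 ] rpy [179.98  -0.    83.02] F [ 0.16 -0.21 -3.76] w 0.0213 grip 79.1
shift cm now-axes [-48.14   0.29   0.19]  goal-axes [-48.14   0.31   0.2 ]  turn [ 0. -0.  0.]
```

```bash
python3 -m creep '[[[-1,-3,0.3,0,0,0,0],[-1,-4.5,0,0,0,0,0],[-1,-4.5,0,0,0,0,0],[-1,-4.5,0,0,0,0,0],[-1,-4.5,0,0,0,0,0],[-1,-4.5,0,0,0,0,0],[-1,-4.5,0,0,0,0,0],[-1,-4.5,0,0,0,0,0],[-1,-4.5,0,0,0,0,0],[-1,-4.5,0,0,0,0,0],[-1,-3,0,0,0,0,0],[-1,-1.6,0,0,0,0,0]]]'
python3 -m creep '[[[-1,0,0,0,0,0,0],[-1,0,0,2,0,0,0],[-1,0,0,1.5,0,0,0],[-1,0,0,0,0,0,0],[-1,0,0,0,0,0,0]]]'
python3 - <<'E'
from h import *
from workcell import vision
f=vision.grab_frame("scene"); g=vision.grab_frame("top")
cv2.imwrite("pics/b.png",np.hstack([cv2.resize(i,(390,390)) for i in(f["image"][150:260,150:260],g["image"][150:250,300:400])]))
P=cloud(f); t=P[130:240,170:250].reshape(-1,3); hsvm=mask(f,(5,150,120),(16,255,255),(180,160,240,240)); print("drum",rect(P[hsvm]),P[hsvm].mean(0),hsvm.sum())
go([.5766,-.22,.2559],83)
E
```

```text
clock: 17.1
position: [0.5758, -0.2215, 0.3668]
tool_rot: [3.141, 0.0, 1.45]
force: [-0.4, 0.9, -3.7]
grip_width: 0.0212
finger_force: 79.1
clock: 17.73
position: [0.5765, -0.2197, 0.3317]
tool_rot: [3.141, 0.0, 1.448]
force: [-0.3, 0.9, -3.0]
grip_width: 0.0214
finger_force: 78.9
drum (array([ 588.3, -205.9]), array([32. , 14.3]), 85.0) [ 0.59065342 -0.20239574  0.10469183] 85
t 17.82 pos [ 0.5764 -0.2198  0.3318] rpy [1.7995e+02 1.0000e-02 8.2960e+01] F [ 0.14 -1.44 -2.74] w 0.0208 grip 78.9
shift cm now-axes [-0.01  0.01  7.59]  goal-axes [-0.01  0.02  7.59]  turn [ 0.001  0.    -0.001]
```

View pics/b.png

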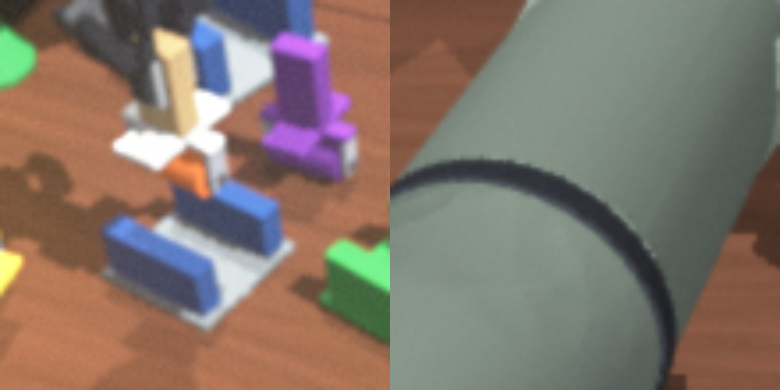

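The scene view shows the roller upright and in line between the rails; the arm hides the top view. Lower it, watching the force.

```bash
python3 -m creep '[[[-1,0,0,2,0,0,0],[-1,0,0,2,0,0,0],[-1,0,0,1.5,0,0,0],[-1,0,0,0.8,0,0,0],[-1,0,0,0.5,0,0,0],[-1,0,0,0.3,0,0,0],[-1,0,0,0.3,0,0,0],[-1,0,0,0,0,0,0],[-1,0,0,0,0,0,0]]]'
python3 -c "
from h import *
go([.5766,-.22,.2559],83)"
```

```text
clock: 18.95
position: [0.5763, -0.2199, 0.2574]
tool_rot: [3.141, 0.0, 1.448]
force: [0.1, 0.1, -3.0]
grip_width: 0.0208
finger_force: 79.1
t 18.95 pos [ 0.5763 -0.2199  0.2574] rpy [179.98   0.    82.95] F [ 0.12  0.15 -2.99] w 0.0208 grip 79.1
shift cm now-axes [-0.    0.03  0.15]  goal-axes [-0.    0.03  0.15]  turn [ 0.     0.    -0.001]
```

```bash
python3 -m creep '[[[-1,0,0,0.08,0,0,0],[-1,0,0,0.07,0,0,0],[-1,0,0,0,0,0,0],[-1,0,0,0,0,0,0]]]'
python3 -m creep '[[[-0.3,0,0,0,0,0,0],[-0.15,0,0,0,0,0,0],[0,0,0,0,0,0,0],[0,0,0,0,0,0,0],[0,0,0,0,0,0,0],[0,0,0,0,0,0,0],[0,0,0,-1,0,0,0],[0,0,0,-2,0,0,0],[0,0,0,-3,0,0,0],[0,0,0,-4,0,0,0],[0,0,0,-4,0,0,0],[0,0,0,0,0,0,0]]]'
python3 -m creep '[[[0,4,0,0,0,0,0],[0,5,0,0,0,0,0],[0,5,0,0,0,0,0],[0,5,0,0,0,0,0],[0,5,0,0,0,0,0],[0,5,0,0,0,0,0],[0,5,0,0,0,0,0],[0,0,0,0,0,0,0],[0,0,0,0,0,0,0]]]'
python3 - <<'E'
from h import *
from workcell import vision
F=[vision.grab_frame(n) for n in("scene","top")]
cv2.imwrite("pics/e.png",np.hstack([cv2.resize(F[0]["image"][170:250,170:250],(390,390)),cv2.resize(F[1]["image"][160:250,300:390],(390,390))]))
for f,(x0,y0,x1,y1) in zip(F,((175,180,236,242),(315,175,370,230))):
    q=cloud(f)[y0:y1,x0:x1].reshape(-1,3); t=q[(q[:,2]>.118)&(q[:,2]<.15)]; print("handle top",np.median(t[:,2]),rect(t))
E
```

```text
clock: 19.45
position: [0.5762, -0.2199, 0.2559]
tool_rot: [3.141, -0.0, 1.448]
force: [-2.4, 1.5, 2.8]
grip_width: 0.021
finger_force: 79.7
clock: 20.95
position: [0.5764, -0.2204, 0.4]
tool_rot: [3.136, 0.001, 1.447]
force: [0.7, 0.2, 0.1]
grip_width: 0.0427
finger_force: 0.0
clock: 22.08
position: [0.6178, 0.1171, 0.3959]
tool_rot: [-3.142, 0.001, 1.448]
force: [0.3, -0.2, 0.4]
grip_width: 0.0428
finger_force: 0.0
handle top 0.1230298484354968 (array([ 577.5, -218.3]), array([39.2, 22.2]), 81.3)
handle top 0.12531239164989294 (array([ 575.6, -222.2]), array([39.3, 22.3]), 85.0)
```

View pics/e.png

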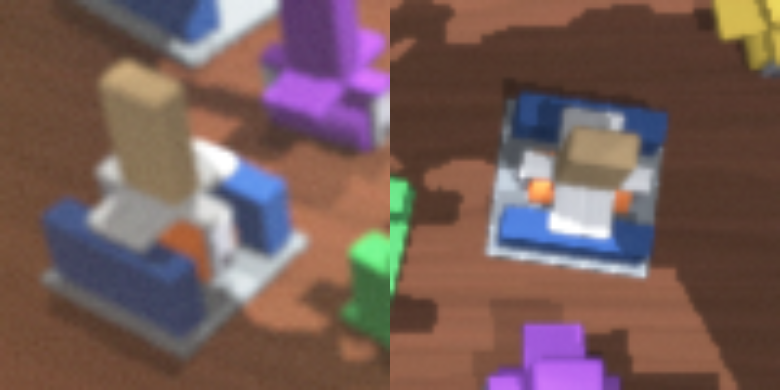

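The roller stands upright and centred on both rails, and its handle-top height matches the one before the grasp.

```bash
python3 -c "
from workcell import bot
print(bot.job_done())"
```

```text
the job is handed in; nothing more can be done
None
```

The roller made one pass along the strip from the red dot to the plain end at about 9–10 N, then went back upright in its stand and was released; the job was handed in at about 22 s, and no verdict was returned.

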